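Press a bushing into a caster wheel with the palm press

ROBOT

A 6-joint arm with a two-finger parallel gripper is mounted at the origin on a cart in front of the work surface, level with it; the furniture and walls round the work are solid. World frame = base frame: x ahead of the robot, y to its left, z up, the work surface at z = 0. Lengths are in m, angles in rad, forces in N, time in s.
With the tool pointing down it reaches from about 0.325 to 0.85 m from the base axis. Payload 4.4 kg.
Tool frame: the origin (TCP) lies midway between the tips of the shut fingers; the grasp point (between the pads) lies 19 mm behind it (env.grip_depth is the distance from the TCP to the grasp point, in m); z points along the fingers, y is the line along which they close (so a half turn about z gives the same grasp; the last joint's range is limited). The gripper opens to 94 mm and grips with 3 to 60 N. Pads are 16 mm wide; open, the fingers measure 119 mm over their backs; the gripper's body (75 mm by 177 mm) begins 78 mm behind the grasp point.
Start: joints at [0.963, 0.207, 1.542, -0, 1.393, -0.15], TCP at [0.254, 0.516, 0.205] pointing down, gripper open.
Joint ranges: [-2.73, 2.73], [-0.86, 2.22], [0.23, 2.46], [-1.11, 4.25], [0.08, 2.63], [-2.82, 2.82]. Speed limits (rad/s): [2.79, 2.79, 3.14, 3.14, 3.14, 3.14].

INTERFACE

Orientations are given as a unit quaternion [w, x, y, z].
In Python, from plant import env gives the robot as it stands.
- The arm moves only by the shell command python3 -m creep 'ROWS' [FORCE]. ROWS is JSON, a list of rows, each a list of 7 numbers: the shift along the tool's x, y, z in units of 0.25 m (1.0 is 0.25 m), then the turn, a rotation vector about the tool's x, y, z in units of 90 degrees (1.0 is 90 degrees), then the closure, from 0 (fully open) to 1 (shut). In form: [[x, y, z, rx, ry, rz, hand], ...]. A call has 1 to 5 rows; each row shifts and turns the commanded pose from where the row before left it, along the tool's axes as they then stand; what a row does not reach is not made up. A row lasts 1/12 s, in which the tool goes at most 41.7 mm and 7.16 degrees, less where a joint would pass 70% of its speed; a pose out of reach is approached as far as the arm can. A call with a number of a shift or a turn outside -1 to 1 is refused whole. A call with a gripper value outside its range is refused whole. The fingers move at their own pace and stop on an object; FORCE is the grip in N (left out, the last holds). Time passes only in rows, so rows that do not move let the fingers close. It gives the time, the measured TCP pose, the force, the opening and the grip force at its end, in the units of the state.
- env.read_state(): the state, without advancing time (a new reading comes with each control period).
- env.camera(name): name is "scene" or "top" or "wrist"; returns the picture (384x512x3 uint8, red, green, blue); there is no depth.
- env.get_calibration(name): a dict with "camera_matrix" (3x3 intrinsics, pixels), "world_to_cam" (4x4, takes a point from world to camera coordinates); the wrist camera has in their place "mount" (4x4, takes a point from camera to tool coordinates, whose origin is the TCP and whose axes are the flange's). Camera axes: x right, y up, looking along -z (the intrinsics and any distortion apply to the point x, -y, -z); pixel columns grow to the right and rows downward; lengths in m; the calibration is good to about 2 mm. A picture is of the moment at which its call begins: read the wrist's pose just before it. get_calibration takes no time and is no camera call.
- env.finish_job(): hands the job in; it is judged then, once.
The state is a dict: "t": time; "qpos": joint angles; "qd": joint speeds; "joint_torque": joint torques, N m; "tcp_pos": TCP position; "tcp_rot": TCP orientation; "force": force on the tool from outside, world axes, zero at the start; "ft_torque": the same for the moment, N m; "width": finger opening in m; "gripper_force": force on a finger pad.
Only numpy, scipy, OpenCV 4.12 (cv2) and the standard library are available. Lean on these libraries where they do the work, as an engineer would, in place of code of your own. Each camera call takes 0.05 s, during which the arm holds its last target. There are 200 camera calls.

TASK

Stand the small brass bushing upright in the bore of the caster wheel that lies in the press's sliding nest and let go of it, then push the nest by its handle all the way under the ram to its end stop. Press the palm knob straight down, through its light travel and the first stop where the nose meets the bushing, on to its firm second stop so that the bushing sits flush, keep it there for about half a second, and let the knob come all the way back up; be firm but never lean on the knob with more than 25 N, and leave the bigger bushing, the tin, the pliers and the tape measure where they are.

Things in the scene. Friction and masses are not known exactly. Their poses are not given: they have to be found in the camera images.
- bushing_mid (a point): centre of the small brass bushing, a plain tube of 24 mm outer diameter, 16 mm inner diameter and 28 mm length that stands upright on the worktop (this point is 14 mm above its foot); z is its axis. The foot has a 1.6 mm chamfer
- spare_bushing_mid (a point): centre of the bigger brass bushing, of 32 mm outer diameter and 28 mm length, also standing upright; it is too wide for this wheel and must stay where it is
- hub_mouth (a point): centre of the mouth of the wheel's bore, level with the hub's upper face, 57 mm above the worktop; it travels with the nest. z up; x is the direction in which the nest slides home. The hub is 37 mm across; the rubber tyre round it is 75 mm across and 2.5 mm lower. The mouth is 26 mm wide with a 2 mm chamfer. Pressed flush, the bushing's centre is 14 mm below this point
- bore_floor (a point): centre of the shoulder that closes the wheel's bore, 28 mm below the mouth: the bushing's foot ends here. From about 9 mm below the mouth downward four sprung crush ribs narrow the bore: put in by hand, the bushing stops on them with about 18 mm standing out; pushed on, they grip it with 3 to 6 N
- nest (a joint): travel of the sliding nest in m: near 0 out in front of the press (loading place, the bore 120 mm from the ram's axis), 0.120 home against the end stop, the bore exactly under the ram. It slides with about 7 N of friction and stays where it is left
- slide_handle (a point): centre of the top of the black handle on the nest, 69 mm above the worktop, 85 mm from the bore towards -x of hub_mouth. It is an upright post with a ball top, 22 to 25 mm across, 44 mm tall above the nest's plate (whose upper face is 25 mm above the worktop); push it from its outer side. The plate is 62 mm wide and ends 12 mm outside the handle's axis
- press: the fixed grey palm press; origin on the ram's axis at the worktop; z up; its mouth and the nest look to its -x, and a column 152 mm tall stands at its +x, 56 to 90 mm from the ram's axis. The base is 110 mm wide and runs from -190 to +95 mm in x
- barrel_top (a point): centre of the top of the press's barrel, 159 mm above the worktop, on the ram's axis; the barrel is 42 mm across and 50 mm tall. It holds the ram and its soft return spring. How far the flat nose under the ram is screwed out (18 mm range) differs each time and is not measured
- palm_knob: centre of the top of the black palm knob, 47 mm across, nearly flat, 251 mm above the worktop when up. Light travel takes 3 to 5 N; the nose meets the bushing after 5 to 25 mm (first stop); pushing it home takes 6 to 10 N over 18 mm. Then, from about 10.5 N, the knob sinks 4 mm on a stiff spring to its firm second stop at about 15 N, which then yields only 1 mm per 6 N. Released, it springs up
- wax_tin: bystander: round tin, 70 mm across and 63 mm tall, origin at the centre of its foot
- pliers_blue: bystander: pliers with blue handles lying flat, 181 mm long, origin under the middle
- tape_measure: bystander: yellow tape measure standing upright, 34 x 80 x 68 mm, origin under the middle

How it is judged:
On the way, in this order (a step that is already met when the one before it is completed fails the run):
1. the small bushing stands upright in the bore's mouth, let go (horizontal distance between bushing_mid and hub_mouth below 0.003 m and z of bushing_mid in the frame of hub_mouth below 0.0085 m and angle between bushing_mid's own z axis and vertical below 0.2 rad and contact force between the arm and bushing below 0.1 N), for 0.2 s.
2. the nest is home under the ram, the bushing still standing proud in the bore (value of joint nest above 0.118 m and z of bushing_mid in the frame of hub_mouth above -0.004 m and horizontal distance between bushing_mid and hub_mouth below 0.003 m), for 0.2 s.
3. the knob is held down at its firm second stop with the bushing flush (contact force between anything else and palm_knob above 14 N and z of bushing_mid in the frame of hub_mouth below -0.0125 m), for 0.3 s.
At the end, for the whole second after the job is handed in: The small bushing sits flush in the wheel's hub (within 1.5 mm of home, upright, centred), the nest is still home under the ram (within 2 mm of its end stop), and the palm knob is back up (within 3 mm) with nothing touching it (horizontal distance between bushing_mid and hub_mouth below 0.002 m and z of bushing_mid in the frame of hub_mouth below -0.0125 m and angle between bushing_mid's own z axis and vertical below 0.06 rad and value of joint nest above 0.118 m and z of palm_knob in the frame of press above 0.248 m and linear speed of bushing below 0.01 m/s).
It fails at once if the palm knob is pushed with more than 25 N (contact force between anything else and palm_knob above 25 N).
It fails at once if the bigger bushing is moved by more than 20 mm (distance of spare_bushing_mid from where it was at the start of the episode above 0.02 m).
It fails at once if the tin, the pliers or the tape measure is moved by more than 20 mm (distance of any of wax_tin, pliers_blue, tape_measure from where it was at the start of the episode above 0.02 m).
It also fails if it takes over 61 s, if anything falls off the work surface, if the arm or the gripper's body presses on something with over 40 N, if the wrist force passes 120 N, or if a joint passes its speed limit or range.

## Working session

There is one attempt and no reset: what is moved stays moved. The work goes in short steps, Python scripts to look and compute and a shell command to move; the robot and the scene stay as the last step left them, time stands still between calls to the robot, and variables do not carry over. Pictures are saved under pics/ and viewed, at most 10 in all, crops included, and the job is handed in when it is done.

```bash
ls; mkdir -p pics
python3 - <<'E'
from plant import env
import cv2,numpy as np
s=env.read_state();print(s['t'],s['tcp_pos'],s['tcp_rot'],s['width'])
a=env.camera("top");b=env.camera("scene")
cv2.imwrite("pics/top.png",a[:,:,::-1]);cv2.imwrite("pics/scene.png",b[:,:,::-1])
for n in("top","scene","wrist"):print(n,{k:np.round(v,4).tolist() if not isinstance(v,str) else v for k,v in env.get_calibration(n).items()})
E
```

```text
pics
0.0 [0.2536938  0.51513449 0.20431629] [-4.03268581e-04  2.26899117e-01  9.73917636e-01 -1.03245575e-03] 0.09399901074422859
top {'camera_matrix': [[405.3695, 0.0, 251.6527], [0.0, 405.3695, 194.9971], [0.0, 0.0, 1.0]], 'world_to_cam': [[-0.0041, -0.9997, 0.0258, 0.0079], [0.9889, -0.0003, 0.1489, -0.5594], [-0.1489, 0.0261, 0.9885, -1.0708], [0.0, 0.0, 0.0, 1.0]]}
scene {'camera_matrix': [[359.0729, 0.0, 255.3869], [0.0, 359.0729, 189.5029], [0.0, 0.0, 1.0]], 'world_to_cam': [[-0.4196, -0.9075, -0.0185, 0.2714], [0.3416, -0.1767, 0.9231, -0.3347], [-0.841, 0.381, 0.3842, -0.4781], [0.0, 0.0, 0.0, 1.0]]}
wrist {'camera_matrix': [[267.1987, 0.0, 254.6971], [0.0, 267.1987, 192.8751], [0.0, 0.0, 1.0]], 'mount': [[-0.0011, 0.9725, 0.233, 0.0665], [1.0, 0.0011, 0.0, 0.0003], [-0.0002, 0.233, -0.9725, -0.1787], [0.0, 0.0, 0.0, 1.0]]}
```

View pics/top.png

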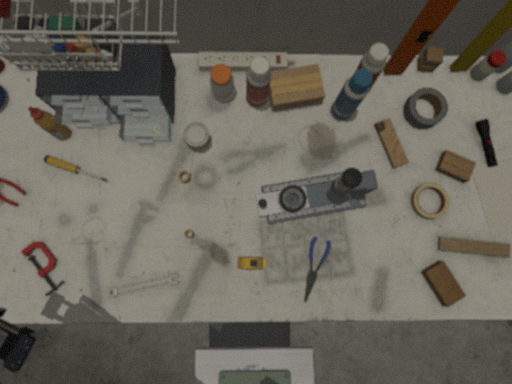

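View pics/scene.png

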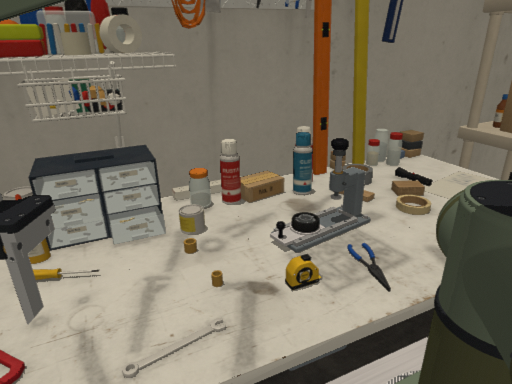

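The top picture shows the two bushings at (185,177) and (189,234), the handle at (262,203), the wheel at (292,198) and the knob at (349,178). The nest slides towards image right. In the scene picture the nearer bushing, (217,279), looks like the small one. Next I refine these with masks.

```bash
cat > h.py <<'E'
from plant import env
import cv2,numpy as np
from scipy.spatial.transform import Rotation as R
def tcp():
    s=env.read_state();q=s['tcp_rot'];T=np.eye(4);T[:3,:3]=R.from_quat([q[1],q[2],q[3],q[0]]).as_matrix();T[:3,3]=s['tcp_pos'];return T
def cam(n,T=None):
    c=env.get_calibration(n);K=np.array(c['camera_matrix'])
    W=np.linalg.inv(np.array(c['world_to_cam'])) if n!='wrist' else T@np.array(c['mount'])
    return K,W
def ray(n,u,v,z,T=None):
    K,W=cam(n,T);d=W[:3,:3]@np.array([(u-K[0,2])/K[0,0],-(v-K[1,2])/K[1,1],-1.]);o=W[:3,3]
    return o+d*(z-o[2])/d[2]
def proj(n,p,T=None):
    K,W=cam(n,T);q=np.linalg.inv(W)@np.r_[p,1];return K[0,0]*q[0]/-q[2]+K[0,2],-K[1,1]*q[1]/-q[2]+K[1,2]
E
python3 - <<'E'
from h import *
a=cv2.imread("pics/top.png");b=cv2.imread("pics/scene.png")
for n,im in(("top",a),("scene",b)):
    h=cv2.cvtColor(im,cv2.COLOR_BGR2HSV);m=cv2.inRange(h,(10,110,40),(30,255,255))
    k,l,st,c=cv2.connectedComponentsWithStats(m)
    for i in range(1,k):
        if 25<st[i,4]<700: print(n,st[i],c[i].round(1),ray(n,*c[i],.02).round(4))
for nm,u,v,z in(("handle",262,203,.069),("hub",292,198,.057),("knob",349,178,.251),("b1",185,176,.028),("b2",189,233,.028)):print(nm,ray("top",u,v,z).round(4))
c1=cv2.resize(a[150:260,170:390],None,fx=3.6,fy=3.6,interpolation=2)
cv2.imwrite("pics/c.png",c1)
E
```

```text
top [ 73  43  20   9 114] [82.8 46.8] [1.0018 0.499  0.02  ]
top [418  47  25  24 284] [430.1  58.5] [ 0.9747 -0.5283  0.02  ]
top [211  64  21  21 355] [220.7  74.2] [0.9199 0.0953 0.02  ]
top [420  94  22  23 135] [433.2 101.7] [ 0.8394 -0.5281  0.02  ]
top [ 34 112  37  27 357] [ 51.8 124.5] [0.765  0.5724 0.02  ]
top [387 140  12  16  54] [393.3 146.6] [ 0.7032 -0.402   0.02  ]
top [437 152  37  30 558] [455.7 166.2] [ 0.6461 -0.5795  0.02  ]
top [ 46 156  31  16 212] [ 60.4 163.5] [0.6518 0.541  0.02  ]
top [433 187  12  14  31] [439.5 193.1] [ 0.5681 -0.5266  0.02  ]
top [238 257  29  12 258] [251.1 262.7] [0.3757 0.0083 0.02  ]
scene [172   0  34  29 575] [188.7  12.5] [-7.1632  2.2949  0.02  ]
scene [ 0 19 21  6 83] [ 8.2 22.2] [-10.6907  -0.9469   0.02  ]
scene [64 23  6  9 45] [66.4 27.5] [-13.9947   0.1758   0.02  ]
scene [ 94  23  10  30 141] [98.7 37.7] [-4.00556e+01  2.40710e+00  2.00000e-02]
scene [ 0 26 44 14 83] [30.6 35.7] [-2.64073e+01 -1.96800e+00  2.00000e-02]
scene [493  84  19  49 449] [505.1 113.5] [ 1.299 -2.118  0.02 ]
scene [90 86  7 13 67] [92.7 91.9] [4.1
[... 520 characters left out ...]
95.6] [ 0.6551 -0.4089  0.02  ]
scene [400 196  28  11 177] [413.8 199.8] [ 0.5628 -0.5158  0.02  ]
scene [180 216  16  16 201] [187.2 224. ] [0.7295 0.1742 0.02  ]
scene [ 29 238  22  26 222] [ 41.2 253.6] [0.7408 0.5396 0.02  ]
scene [184 238  13  15 161] [189.9 245.2] [0.6141 0.1979 0.02  ]
scene [286 256  35  31 571] [299.8 270.4] [0.3984 0.005  0.02  ]
scene [ 33 268  29  12 254] [ 46.1 273.5] [0.6412 0.5226 0.02  ]
scene [212 270  11  17 153] [216.7 278.2] [0.4538 0.1818 0.02  ]
scene [299 271  11  10  70] [304.3 275.3] [0.3784 0.0056 0.02  ]
handle [ 0.5337 -0.0201  0.069 ]
hub [ 0.5489 -0.1023  0.057 ]
knob [ 0.5665 -0.2071  0.251 ]
b1 [0.6151 0.1919 0.028 ]
b2 [0.4566 0.1778 0.028 ]
```

View pics/c.png

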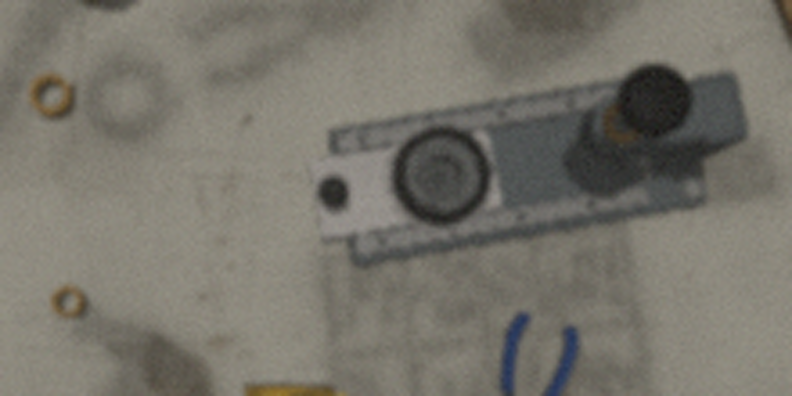

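The small bushing is the near one, at about (0.456, 0.178). The slide direction is about (0.174, -0.985). I'll turn the tool so x = -slide, with the fingers closing across it.

```bash
python3 -m creep '[[0,0,0,0,0,0.0747,0],[0,0,0,0,0,0.0747,0],[0,0,0,0,0,0.0747,0],[0,0,0,0,0,0.0747,0],[0,0,0,0,0,0.0747,0]]' 10; python3 -m creep '[[0,0,0,0,0,0.0747,0],[0,0,0,0,0,0.0747,0],[0,0,0,0,0,0.0747,0],[0,0,0,0,0,0,0],[0,0,0,0,0,0,0]]'
cat >> h.py <<'E'
def units(target):
    T=tcp();d=T[:3,:3].T@(np.array(target)-T[:3,3]);print("tcp",T[:3,3].round(4),"x",T[:3,0].round(3),"z",T[:3,2].round(3),"mm",(d*1000).round(1),"units",(d/.25).round(4))
E
python3 -c "
from h import *
units([.456,.178,.12])"
```

```text
t: 0.52
tcp_pos: [0.2538, 0.5154, 0.2047]
tcp_rot: [-0.0, 0.501, 0.865, -0.001]
force: [0.0, -0.6, 0.3]
width: 0.0936
gripper_force: 0.0
t: 0.93
tcp_pos: [0.2539, 0.5155, 0.2049]
tcp_rot: [0.0, 0.642, 0.767, -0.001]
force: [-0.5, -0.9, 0.5]
width: 0.094
gripper_force: 0.0
tcp [0.2539 0.5155 0.2049] x [-0.176  0.984 -0.001] z [-0.001 -0.001 -1.   ] mm [-367.8  139.4   85.1] units [-1.4712  0.5578  0.3404]
```

```bash
python3 -m creep '[[-0.145,0.055,0.034,0,0,0,0],[-0.145,0.055,0.034,0,0,0,0],[-0.145,0.055,0.034,0,0,0,0],[-0.145,0.055,0.034,0,0,0,0],[-0.145,0.055,0.034,0,0,0,0]]'; python3 -m creep '[[-0.145,0.055,0.034,0,0,0,0],[-0.145,0.055,0.034,0,0,0,0],[-0.145,0.055,0.034,0,0,0,0],[-0.145,0.055,0.034,0,0,0,0],[0,0,0,0,0,0,0]]'
python3 -c "
from h import *
units([.456,.178,.12])
T=tcp();np.save('T1',T);a=env.camera('wrist');cv2.imwrite('pics/w1.png',a[:,:,::-1]);print(proj('wrist',[.456,.178,.028],T))"
```

```text
t: 1.35
tcp_pos: [0.3536, 0.3477, 0.1625]
tcp_rot: [0.0, 0.641, 0.767, 0.0]
force: [0.4, 0.3, 0.8]
width: 0.0941
gripper_force: 0.0
t: 1.77
tcp_pos: [0.4346, 0.2104, 0.1275]
tcp_rot: [0.001, 0.645, 0.765, -0.002]
force: [0.4, 0.1, -1.7]
width: 0.0941
gripper_force: 0.0
tcp [0.4346 0.2104 0.1275] x [-0.169  0.986 -0.003] z [-0.001 -0.003 -1.   ] mm [-35.5  15.6   7.6] units [-0.1419  0.0624  0.0303]
(np.float64(268.39808026080806), np.float64(224.33512452315932))
```

View pics/w1.png

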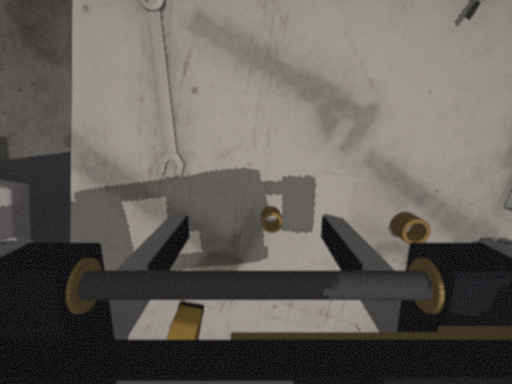

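The small bushing's top is near (271,219), between the fingers, a few px from the prediction. I refine it with a mask.

Run:
```python
from h import *
a=cv2.imread('pics/w1.png');T=np.load('T1.npy')
h=cv2.cvtColor(a,cv2.COLOR_BGR2HSV);m=cv2.inRange(h,(8,100,30),(32,255,255))
m[:, :245]=0;m[:,300:]=0;m[:195]=0;m[245:]=0
ys,xs=np.nonzero(m);print(len(xs),xs.min(),xs.max(),ys.min(),ys.max())
dk=((cv2.cvtColor(a,cv2.COLOR_BGR2GRAY)[200:240,255:290])//8);print(dk[::2,::2])
for u,v in((271,219),((xs.min()+xs.max())/2,(ys.min()+ys.max())/2)):print(ray('wrist',u,v,.028,T).round(4),ray('wrist',u,v,.014,T).round(4))
for p in ([.456,.178,0],[.456,.178,.028]):print(proj('wrist',p,T))
cv2.imwrite('pics/w1c.png',np.hstack([cv2.resize(a[195:245,250:295],None,fx=8,fy=8,interpolation=cv2.INTER_NEAREST)]))
```

```text
313 262 282 207 231
[[10 11 11 11 11 11 16 18 18 18 18 18 19 17 12 11 11 11]
 [11 11 10 11 11 11 16 19 18 18 19 18 19 18 12 11 12 12]
 [10 11 11 10 11 10 13 17 18 19 19 18 19 17 12 12 11 12]
 [11 11 11 10 11 10 10 11 12 13 16 19 19 15 11 11 12 12]
 [10 10 11 11  9  7  6  7  7  7  9 14 18 17 12 11 11 12]
 [10 11 11 10  7  6  7  6  7  7  7  8 14 18 12 12 11 12]
 [10 10 10  8  6  5  6  7  7  9  8  7 12 17 12 11 11 11]
 [10 10 10  7  6  7  7  8 10 14 13 10  9 13 12 11 12 11]
 [10 10 10  7  6  8  9 13 15 16 15 13 12 10 11 11 12 12]
 [ 9  9 10  7  8  9 11 13 14 15 14 10 13 11 11 12 12 11]
 [ 9  9  9  8  8  8  9 10 11 10  9  7 12 13 11 11 11 12]
 [10  9  9  8  8  6  6  7  7  6  6  6 10 12 11 11 11 11]
 [ 9  9  9  8  7  6  6  6  6  6  7  5 10 10 11 11 11 12]
 [ 9  9  9  9  8  7  7  6  6  6  6  6  8  9 11 11 11 11]
 [ 9  8  8 10  9  8  6  6  6  7  6  7 10 11 11 11 11 11]
 [ 9  9  9  9 12 11  8  8  7  7  8 10 15 16 14 13 12 14]
 [ 9  9 10 10 14 17 15 13 12 13 15 17 19 18 18 18 17 18]
 [ 9  9 10 10 13 17 18 18 18 18 18 18 18 18 18 19 19 18]
 [10 10 10 10 13 18 18 18 18 19 18 18 19 18 19 18 19 18]
 [10 10 11 10 15 18 17 18 18 18 18 18 18 18 18 19 19 18]]
[0.4577 0.1846 0.028 ] [0.4594 0.1799 0.014 ]
[0.4588 0.1848 0.028 ] [0.4605 0.1801 0.014 ]
(np.float64(267.2887483565221), np.float64(216.1798474805319))
(np.float64(268.39808026080806), np.float64(224.33512452315932))
```

View pics/w1c.png

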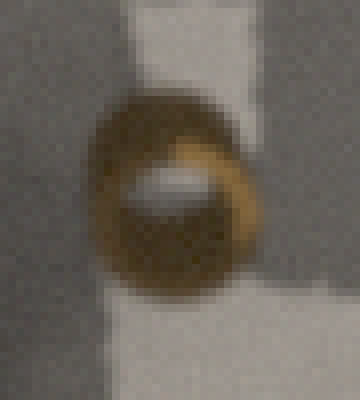

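```bash
python3 -c "
from h import *
units([.457,.181,.014])"
```

```text
tcp [0.4334 0.213  0.1281] x [-0.17   0.986 -0.001] z [-0.002 -0.001 -1.   ] mm [-35.5  18.  114. ] units [-0.1418  0.0721  0.4562]
```

```bash
python3 -m creep '[[-0.07,0.036,0,0,0,0,0],[-0.072,0.036,0,0,0,0,0],[0,0,0.13,0,0,0,0],[0,0,0.13,0,0,0,0],[0,0,0.1,0,0,0,0.3]]'; python3 -m creep '[[0,0,0.05,0,0,0,0.4],[0,0,0,0,0,0,0.4],[0,0,0,0,0,0,0.4]]';python3 -c "
from h import *
units([.457,.181,.014])
T=tcp();np.save('T2',T);a=env.camera('wrist');cv2.imwrite('pics/w2.png',a[:,:,::-1]);print(proj('wrist',[.457,.181,.028],T))"
```

```text
t: 2.23
tcp_pos: [0.4558, 0.1851, 0.0378]
tcp_rot: [-0.0, 0.642, 0.767, 0.0]
force: [-0.2, -0.3, -0.7]
width: 0.0901
gripper_force: 0.0
t: 2.48
tcp_pos: [0.4555, 0.1851, 0.0261]
tcp_rot: [-0.001, 0.642, 0.767, -0.001]
force: [0.5, 0.3, -0.2]
width: 0.0707
gripper_force: 0.0
tcp [0.4555 0.1851 0.0261] x [-0.176  0.984  0.   ] z [-0.002  0.    -1.   ] mm [-4.3  0.7 12.1] units [-0.0172  0.003   0.0484]
(np.float64(254.6623156844194), np.float64(232.9711778492124))
```

View pics/w2.png

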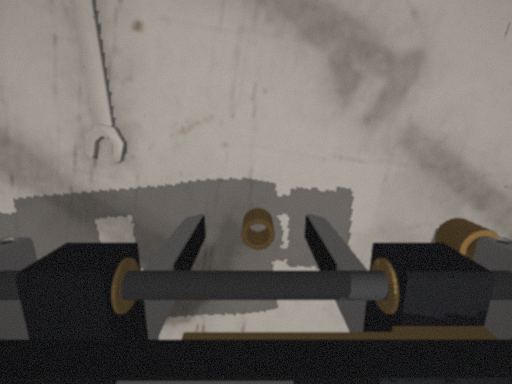

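The top ring of the bushing is at about (258,233). That agrees with the estimate to about 1 px in row, and the 3 px in column is along the closing direction. I go down and close.

```bash
python3 -m creep '[[-0.017,0.008,0,0,0,0,0.4],[0,0,0.048,0,0,0,0.4],[0,0,0,0,0,0,0.4],[0,0,0,0,0,0,0.4]]' 12; python3 -m creep '[[0,0,0,0,0,0,1],[0,0,0,0,0,0,1],[0,0,0,0,0,0,1],[0,0,0,0,0,0,1],[0,0,0,0,0,0,1]]' 12;  python3 -m creep '[[0,0,0,0,0,0,1],[0,0,0,0,0,0,1],[0,0,0,0,0,0,1],[0,0,0,0,0,0,1]]' 12; python3 -c "
from h import *
units([.457,.181,.014])"
```

```text
t: 2.87
tcp_pos: [0.4597, 0.1803, 0.0153]
tcp_rot: [0.0, 0.643, 0.766, 0.0]
force: [-0.8, -0.0, -0.2]
width: 0.0566
gripper_force: 0.0
t: 3.28
tcp_pos: [0.4594, 0.1803, 0.0147]
tcp_rot: [0.0, 0.643, 0.766, 0.0]
force: [0.1, 0.5, 0.6]
width: 0.0264
gripper_force: 0.0
t: 3.62
tcp_pos: [0.4592, 0.1803, 0.0146]
tcp_rot: [-0.0, 0.643, 0.766, -0.0]
force: [-0.6, -0.2, 2.0]
width: 0.0238
gripper_force: 12.0
tcp [0.4592 0.1803 0.0146] x [-0.173  0.985 -0.   ] z [-0. -0. -1.] mm [ 1.1 -2.1  0.6] units [ 0.0044 -0.0083  0.0024]
```

Gripped, with the opening at 23.8 mm. I lift and carry it to a spot just beyond the hub, to look at the bore.

```bash
python3 -m creep '[[0,0,-0.12,0,0,0,1],[0,0,-0.16,0,0,0,1],[0,0,-0.16,0,0,0,1],[0,0,-0.06,0,0,0,1],[0,0,0,0,0,0,1]]';  python3 -c "
from h import *
units([.554,-.138,.13])"
```

```text
t: 4.03
tcp_pos: [0.4631, 0.1811, 0.1444]
tcp_rot: [0.003, 0.643, 0.766, 0.004]
force: [0.7, 0.6, -0.5]
width: 0.0237
gripper_force: 12.0
tcp [0.4631 0.1811 0.1444] x [-0.174  0.985  0.   ] z [ 0.01   0.002 -1.   ] mm [-330.1   34.    14.6] units [-1.3202  0.136   0.0585]
```

```bash
python3 -m creep '[[-0.13,0.014,0,0,0,0,1],[-0.14,0.014,0,0,0,0,1],[-0.14,0.014,0,0,0,0,1],[-0.14,0.014,0,0,0,0,1],[-0.14,0.014,0,0,0,0,1]]';  python3 -m creep '[[-0.14,0.014,0.01,0,0,0,1],[-0.14,0.014,0.01,0,0,0,1],[-0.14,0.014,0.01,0,0,0,1],[-0.14,0.014,0.01,0,0,0,1],[-0.07,0.01,0.01,0,0,0,1]]'; python3 -m creep '[[0,0,0,0,0,0,1],[0,0,0,0,0,0,1],[0,0,0,0,0,0,1]]'; python3 -c "
from h import *
units([.554,-.138,.13])
T=tcp();np.save('T3',T);a=env.camera('wrist');cv2.imwrite('pics/w3.png',a[:,:,::-1]);print(proj('wrist',[.548,-.1035,.057],T))"
```

```text
t: 4.45
tcp_pos: [0.5048, 0.0122, 0.137]
tcp_rot: [-0.002, 0.643, 0.766, -0.001]
force: [0.1, -0.3, -1.9]
width: 0.0233
gripper_force: 12.0
t: 4.87
tcp_pos: [0.5491, -0.1422, 0.1243]
tcp_rot: [-0.001, 0.644, 0.765, -0.001]
force: [0.5, -0.3, -0.8]
width: 0.0233
gripper_force: 12.0
t: 5.12
tcp_pos: [0.5487, -0.1373, 0.1255]
tcp_rot: [-0.002, 0.643, 0.766, -0.0]
force: [-0.0, -0.5, -1.2]
width: 0.0236
gripper_force: 12.0
tcp [ 0.5487 -0.1373  0.1255] x [-0.174  0.985  0.002] z [-0.003  0.002 -1.   ] mm [-1.6  5.1 -4.5] units [-0.0063  0.0204 -0.0181]
(np.float64(259.66340295082284), np.float64(166.33025374848114))
```

View pics/w3.png

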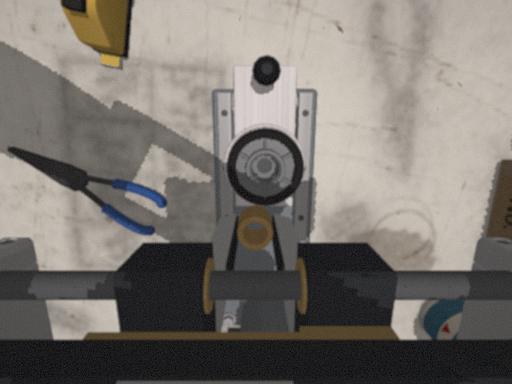

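The hub is at about (264,166), the handle at (266,70) and the held bushing's top at (256,228). I'll measure hub and bushing in this same view, so that calibration errors largely cancel.

Run:
```python
from h import *
a=cv2.imread('pics/w3.png');T=np.load('T3.npy')
g=cv2.GaussianBlur(cv2.cvtColor(a,cv2.COLOR_BGR2GRAY),(3,3),0)
for th in(45,60):
    m=(g<th).astype(np.uint8);m[:120]=0;m[205:]=0;m[:,:215]=0;m[:,315:]=0
    cs,hi=cv2.findContours(m,cv2.RETR_CCOMP,2)
    for c,hh in zip(cs,hi[0]):
        if cv2.contourArea(c)>150:
            e=cv2.fitEllipse(c);print(th,'hole' if hh[3]>=0 else 'out',np.round(e[0],1),np.round(e[1],1),ray('wrist',*e[0],.057,T).round(4))
h=cv2.cvtColor(a,cv2.COLOR_BGR2HSV);m=cv2.inRange(h,(8,90,30),(32,255,255));m[:,:230]=0;m[:,280:]=0;m[:200]=0;m[258:]=0
ys,xs=np.nonzero(m);print('brass',xs.min(),xs.max(),ys.min(),ys.max())
c=np.hstack([a[130:260,215:315]]);cv2.imwrite('pics/w3c.png',cv2.resize(c,None,fx=4.5,fy=4.5,interpolation=2))
zt=T[2,3]+.0134
for p in((0,0,-.0134),(0,0,.0146)):print(proj('wrist',(T@np.r_[p,1])[:3],T))
p=T[:3,3]
for w in(-.012,.012):print(proj('wrist',p+[0,0,.0134]+w*T[:3,0],T),proj('wrist',p+[0,0,.0134]+w*T[:3,1],T))
hd=ray('wrist',266,70,.069,T);print('handle',hd.round(4))
```

```text
45 out [264.7 166.8] [73.1 73.7] [ 0.5527 -0.1031  0.057 ]
45 hole [264.8 166.2] [61.2 62.1] [ 0.5527 -0.1026  0.057 ]
60 out [264.7 166.9] [74.4 74.8] [ 0.5528 -0.1032  0.057 ]
60 hole [264.9 166. ] [59.3 60.5] [ 0.5527 -0.1024  0.057 ]
brass 236 273 206 249
(np.float64(253.54350594300328), np.float64(233.47352996059195))
(np.float64(253.72417803233577), np.float64(219.47535017182125))
(np.float64(253.5331173557868), np.float64(250.19748398364248)) (np.float64(235.3158408612596), np.float64(233.44258677028856))
(np.float64(253.45423677725438), np.float64(216.1188001005141)) (np.float64(271.6751394903312), np.float64(233.41440634062732))
handle [ 0.5387 -0.0234  0.069 ]
```

View pics/w3c.png

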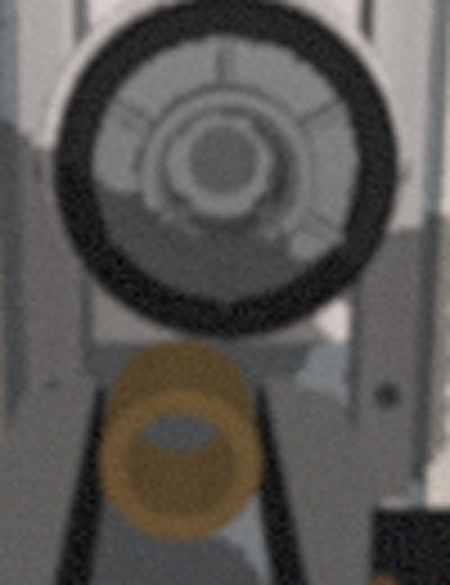

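Run:
```python
from h import *
T=np.load('T3.npy')
hub=ray('wrist',265,166.7,.057,T);b=ray('wrist',255.2,232.9,T[2,3]+.0134,T)
print('hub',hub,'bush',b,'tcp',T[:3,3],'off',T[:3,:3].T@(b-T[:3,3]))
d=hub-b;tgt=T[:3,3]+[d[0],d[1],0];tgt[2]=.088;units(tgt);print(tgt)
```

```text
hub [ 0.55294633 -0.10298061  0.057     ] bush [ 0.54974677 -0.13676224  0.13888027] tcp [ 0.54870245 -0.13732429  0.12548027] off [ 0.00040364  0.00109373 -0.01340177]
tcp [ 0.549  -0.1371  0.126 ] x [-0.175  0.985  0.002] z [-0.002  0.001 -1.   ] mm [32.4  8.8 38. ] units [0.1297 0.0353 0.152 ]
[ 0.551902   -0.10354266  0.088     ]
```

```bash
python3 -m creep '[[0.065,0.018,0,0,0,0,1],[0.065,0.017,0.02,0,0,0,1],[0,0,0.066,0,0,0,1],[0,0,0.066,0,0,0,1],[0,0,0,0,0,0,1]]';  python3 -m creep '[[0,0,0,0,0,0,1],[0,0,0,0,0,0,1]]'; python3 -c "
from h import *
units([.5519,-.1035,.088])
T=tcp();np.save('T4',T);a=env.camera('wrist');cv2.imwrite('pics/w4.png',a[:,:,::-1]);cv2.imwrite('pics/w4c.png',cv2.resize(a[150:270,190:330,::-1],None,fx=4.5,fy=4.5,interpolation=2));print(proj('wrist',[.553,-.103,.057],T))"
```

```text
t: 5.58
tcp_pos: [0.5497, -0.1022, 0.0858]
tcp_rot: [-0.003, 0.642, 0.767, -0.001]
force: [-1.3, -0.3, -1.3]
width: 0.0234
gripper_force: 12.0
t: 5.75
tcp_pos: [0.5532, -0.1046, 0.0897]
tcp_rot: [0.0, 0.642, 0.766, 0.0]
force: [0.3, 0.9, -1.4]
width: 0.0237
gripper_force: 12.0
tcp [ 0.5532 -0.1046  0.0897] x [-0.175  0.985 -0.   ] z [ 0.001 -0.    -1.   ] mm [ 1.3 -1.1  1.7] units [ 0.0052 -0.0045  0.0069]
(np.float64(253.84816130243598), np.float64(210.38909412051026))
```

View pics/w4c.png

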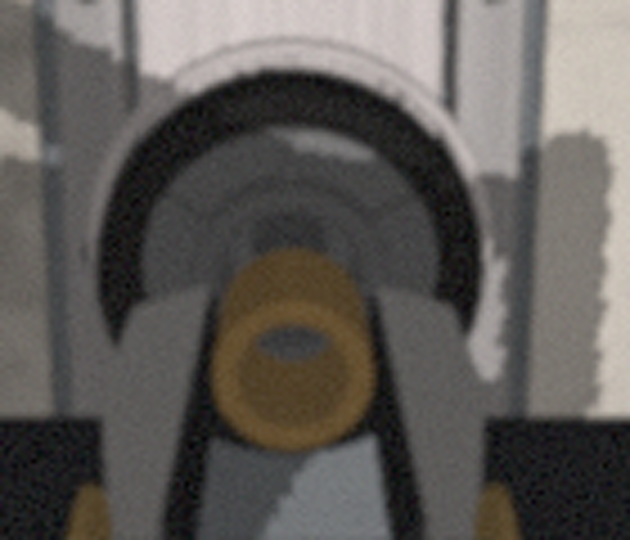

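The tyre is centred at column ≈254.6 and the bushing at ≈255.3, so they are nearly aligned across. I'll do one circle fit on the visible tyre arc for the along-slide error, in a settled frame.

Run:
```python
from h import *
from scipy.optimize import least_squares
def arc(g,vmax,box):
    # outer tyre edge: first dark (<45) pixel from outside along rays
    P=[]
    cx,cy=box
    for t in np.radians(np.arange(vmax[0],vmax[1],3)):
        for r in np.arange(58,20,-.25):
            v=cv2.getRectSubPix(g,(1,1),(cx+r*np.cos(t),cy-r*np.sin(t)))[0,0]
            if v<50: P.append((cx+r*np.cos(t),cy-r*np.sin(t)));break
    P=np.array(P)
    f=lambda q:np.hypot(P[:,0]-q[0],P[:,1]-q[1])-q[2]
    s=least_squares(f,[cx,cy,40],loss='soft_l1',f_scale=.5);return s.x,np.abs(f(s.x)).mean()
g3=cv2.GaussianBlur(cv2.imread('pics/w3.png',0),(3,3),0)
print(arc(g3,(10,170),(265,167)),arc(g3,(0,360),(265,167)))
T=tcp();a=env.camera('wrist')[:,:,::-1];cv2.imwrite('pics/w5.png',a);np.save('T5',T)
for im,T in((cv2.imread('pics/w4.png'),np.load('T4.npy')),(a,T)):
    g=cv2.GaussianBlur(cv2.cvtColor(np.ascontiguousarray(im),cv2.COLOR_BGR2GRAY),(3,3),0)
    s,e=arc(g,(10,170),(254.6,209));
    h=cv2.cvtColor(np.ascontiguousarray(im),cv2.COLOR_BGR2HSV);m=cv2.inRange(h,(8,90,30),(32,255,255));m[:,:225]=0;m[:,285:]=0;m[:200]=0;m[258:]=0
    m=cv2.morphologyEx(m,cv2.MORPH_OPEN,np.ones((3,3)));ys,xs=np.nonzero(m);R_=.012*267.2/(T[2,3]*0+.1653)
    bu=(xs[ys>225].min()+xs[ys>225].max())/2;bv=ys.max()-R_+.5
    hub=ray('wrist',s[0],s[1],.0545,T);b=ray('wrist',bu,bv,T[2,3]+.0134,T)
    print(s,e,(bu,bv),T[:3,3],'hub',hub,'tool d mm',T[:3,:3].T@(hub-b)*1000)
```

```text
(array([264.81090589, 165.86160625,  36.44446661]), np.float64(0.1108259840223169)) (array([264.60052564, 166.90373211,  37.21428571]), np.float64(0.42349665519630075))
[253.72411098 208.46558737  42.08078778] 0.19024790234970237 (np.float64(255.0), np.float64(230.10254083484574)) [ 0.55322637 -0.10458451  0.08973521] hub [ 0.5527347  -0.10213088  0.0545    ] tool d mm [ 0.14302013 -1.04663642 48.63429822]
[253.29355864 207.78950207  42.06152881] 0.1735293513710223 (np.float64(255.0), np.float64(230.10254083484574)) [ 0.55363257 -0.10503376  0.09013974] hub [ 0.5527396  -0.10219511  0.0545    ] tool d mm [ 0.61101097 -1.40735042 49.036883  ]
```

```bash
python3 -m creep '[[0.005,-0.0055,0,0,0,0,1],[0,0,0.04,0,0,0,1],[0,0,0.03,0,0,0,1],[0,0,0,0,0,0,1],[0,0,0,0,0,0,1]]'; python3 -m creep '[[0,0,0.02,0,0,0,1],[0,0,0.016,0,0,0,1],[0,0,0,0,0,0,1],[0,0,0,0,0,0,1]]'; python3 -c "
from h import *
units([.5519,-.1035,.0636])"
```

```text
t: 6.27
tcp_pos: [0.5505, -0.1042, 0.0704]
tcp_rot: [-0.001, 0.643, 0.766, -0.0]
force: [-0.1, 0.1, -0.9]
width: 0.0234
gripper_force: 12.0
t: 6.6
tcp_pos: [0.5517, -0.1045, 0.0623]
tcp_rot: [0.0, 0.643, 0.766, 0.0]
force: [1.3, -0.8, -2.0]
width: 0.0238
gripper_force: 12.0
tcp [ 0.5517 -0.1045  0.0623] x [-0.173  0.985 -0.   ] z [ 0.001 -0.    -1.   ] mm [ 1.   0.4 -1.3] units [ 0.004   0.0017 -0.0052]
```

No resistance with the foot 9 mm below mouth level, so it's in. I release, back up and look.

```bash
python3 -m creep '[[0,0,0,0,0,0,0.5],[0,0,0,0,0,0,0.5],[0,0,0,0,0,0,0.5],[0,0,0,0,0,0,0.5],[0,0,0,0,0,0,0.5]]'; python3 -m creep '[[0,0,-0.1,0,0,0,0.5],[0,0,-0.1,0,0,0,0.5],[0,0,-0.1,0,0,0,0.5],[0,0,0,0,0,0,0.5],[0,0,0,0,0,0,0.5]]'; python3 -c "
from h import *
T=tcp();np.save('T6',T);a=env.camera('wrist');cv2.imwrite('pics/w6.png',a[:,:,::-1]);print(T[:3,3],proj('wrist',[.5525,-.1035,.075],T))"
```

```text
t: 7.02
tcp_pos: [0.5512, -0.1043, 0.0625]
tcp_rot: [-0.0, 0.643, 0.766, -0.0]
force: [0.1, 0.5, -0.3]
width: 0.0465
gripper_force: 0.0
t: 7.43
tcp_pos: [0.5527, -0.1048, 0.1392]
tcp_rot: [0.002, 0.643, 0.766, 0.001]
force: [-0.4, 0.4, -0.7]
width: 0.0472
gripper_force: 0.0
[ 0.55266308 -0.10478941  0.13922666] (np.float64(253.7701130892297), np.float64(200.63672440775255))
```

View pics/w6.png

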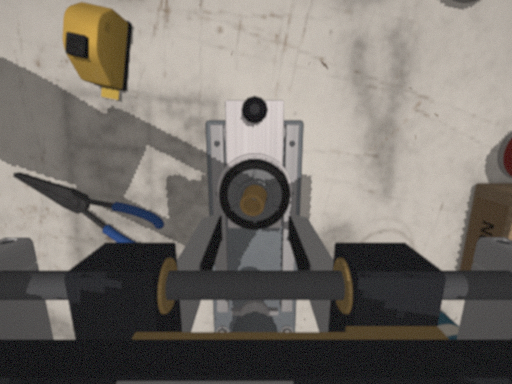

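The bushing stands upright in the hub at (253,202), let go; the handle is at (255,109). I shut the hand and go to the handle's outer side.

```bash
python3 -m creep '[[0.1,0,0,0,0,0,1],[0.15,0,0,0,0,0,1],[0.15,0,0,0,0,0,1],[0.14,0,0,0,0,0,1],[0,0,0,0,0,0,1]]'; python3 -m creep '[[0,0,0,0,0,0,1],[0,0,0,0,0,0,1],[0,0,0,0,0,0,1]]';python3 -c "
from h import *
T=np.load('T6.npy');h=ray('wrist',254.7,109,.069,T);print(h)
u=np.array([.174,-.985,0]);p=h-.04*u;p[2]=.042;units(p)"
```

```text
t: 7.9
tcp_pos: [0.5243, 0.0341, 0.1348]
tcp_rot: [-0.003, 0.641, 0.768, -0.001]
force: [-0.8, 1.2, 0.1]
width: 0.0172
gripper_force: 0.0
t: 8.15
tcp_pos: [0.5276, 0.0277, 0.1366]
tcp_rot: [-0.0, 0.643, 0.766, -0.001]
force: [-0.4, -0.4, 0.3]
width: 0.0008
gripper_force: 0.0
[ 0.53909279 -0.02169865  0.069     ]
tcp [0.5276 0.0277 0.1366] x [-0.172  0.985 -0.   ] z [-0.001 -0.    -1.   ] mm [-10.6   2.9  94.6] units [-0.0423  0.0116  0.3782]
```

```bash
python3 -m creep '[[0,0.0115,0.1,0,0,0,1],[0,0,0.13,0,0,0,1],[0,0,0.1,0,0,0,1],[0,0,0.048,0,0,0,1],[0,0,0,0,0,0,1]]'; python3 -m creep '[[-0.04,0,0,0,0,0,1],[-0.04,0,0,0,0,0,1],[-0.03,0,0,0,0,0,1],[-0.03,0,0,0,0,0,1],[-0.03,0,0,0,0,0,1]]';python3 -m creep '[[-0.03,0,0,0,0,0,1],[-0.03,0,0,0,0,0,1],[-0.03,0,0,0,0,0,1],[-0.03,0,0,0,0,0,1],[-0.03,0,0,0,0,0,1]]'; python3 -c "
from h import *
units([.5391+.1*.174,-.0217-.1*.985,.042])"
```

```text
t: 8.57
tcp_pos: [0.5277, 0.0282, 0.0395]
tcp_rot: [-0.003, 0.644, 0.765, -0.002]
force: [-0.1, -0.3, 0.1]
width: 0.0005
gripper_force: 0.0
t: 8.98
tcp_pos: [0.5399, -0.0118, 0.0451]
tcp_rot: [0.0, 0.644, 0.765, 0.003]
force: [0.1, 8.1, 3.8]
width: 0.0006
gripper_force: 3.9
t: 9.4
tcp_pos: [0.5463, -0.0484, 0.045]
tcp_rot: [0.0, 0.643, 0.766, 0.003]
force: [-0.1, 7.9, 3.8]
width: 0.0007
gripper_force: 3.9
tcp [ 0.5463 -0.0484  0.045 ] x [-0.172  0.985  0.003] z [ 0.004  0.004 -1.   ] mm [-72.5  -2.3   2.8] units [-0.2901 -0.0093  0.0111]
```

```bash
python3 -m creep '[[-0.03,0,0,0,0,0,1],[-0.03,0,0,0,0,0,1],[-0.03,0,0,0,0,0,1],[-0.03,0,0,0,0,0,1],[-0.03,0,0,0,0,0,1]]'; python3 -m creep '[[-0.03,0,0,0,0,0,1],[-0.03,0,0,0,0,0,1],[-0.02,0,0,0,0,0,1],[-0.012,0,0,0,0,0,1],[-0.012,0,0,0,0,0,1]]';python3 -m creep '[[-0.012,0,0,0,0,0,1],[-0.012,0,0,0,0,0,1]]'
```

```text
t: 9.82
tcp_pos: [0.5528, -0.0853, 0.045]
tcp_rot: [0.0, 0.643, 0.766, 0.003]
force: [0.8, 7.8, 2.7]
width: 0.0009
gripper_force: 3.9
t: 10.23
tcp_pos: [0.5573, -0.1111, 0.045]
tcp_rot: [0.0, 0.643, 0.766, 0.003]
force: [0.1, 8.0, 3.9]
width: 0.0005
gripper_force: 3.7
t: 10.4
tcp_pos: [0.5575, -0.1122, 0.0451]
tcp_rot: [-0.004, 0.644, 0.765, 0.005]
force: [-1.3, 25.5, 12.2]
width: 0.0008
gripper_force: 12.5
```

End stop: the force jumped from 8 to 25 N. I back off, rise, and look from above the press.

```bash
python3 -m creep '[[0.04,0,0,0,0,0,1],[0.12,0,0,0,0,0,1],[0.1,0,-0.06,0,0,0,1],[0,0,-0.14,0,0,0,1],[0,0,-0.15,0,0,0,1]]';python3 -m creep '[[0,0,-0.15,0,0,0,1],[0,0,-0.15,0,0,0,1],[0,0,-0.15,0,0,0,1],[0,0,-0.15,0,0,0,1],[0,0,-0.15,0,0,0,1]]'; python3 -m creep '[[0,0,-0.1,0,0,0,1],[0,0,0,0,0,0,1],[0,0,0,0,0,0,1]]';python3 -c "
from h import *
units([.5675,-.2135,.29])
a=env.camera('top');cv2.imwrite('pics/top2.png',a[:,:,::-1])
T=tcp();np.save('T7',T);b=env.camera('wrist');cv2.imwrite('pics/w7.png',b[:,:,::-1])
cv2.imwrite('pics/j.png',np.vstack([b[:,:,::-1][:300],cv2.resize(a[150:250,240:400,::-1],(512,290),interpolation=2)]))
print(proj('wrist',[.5675,-.2135,.251],T))"
```

```text
t: 10.82
tcp_pos: [0.5433, -0.0531, 0.1302]
tcp_rot: [-0.002, 0.642, 0.767, -0.001]
force: [1.3, -0.6, 0.3]
width: 0.0007
gripper_force: 0.0
t: 11.23
tcp_pos: [0.5453, -0.055, 0.3215]
tcp_rot: [0.002, 0.643, 0.766, 0.0]
force: [0.6, -0.4, 0.3]
width: 0.0005
gripper_force: 0.0
t: 11.48
tcp_pos: [0.5465, -0.0552, 0.3464]
tcp_rot: [0.003, 0.643, 0.766, 0.001]
force: [-0.6, -0.3, -1.0]
width: 0.0001
gripper_force: 0.0
tcp [ 0.5465 -0.0552  0.3464] x [-0.173  0.985 -0.003] z [ 0.007 -0.002 -1.   ] mm [-159.4   -7.    56.9] units [-0.6375 -0.028   0.2274]
(np.float64(249.3619367003178), np.float64(325.69860609150396))
```

View pics/j.png

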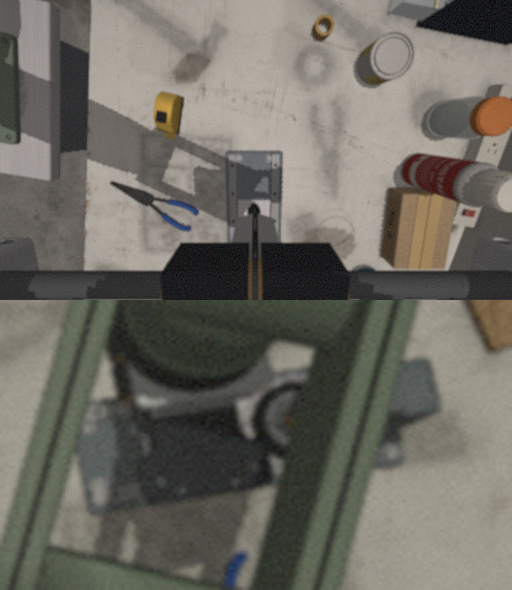

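The top view (lower half) shows the wheel and bushing moved right up to the ram, nest home. Next I fly past the knob and measure it numerically with the wrist camera (no more pictures viewed).

```bash
python3 -m creep '[[-0.12,0,0,0,0,0,1],[-0.14,0,0,0,0,0,1],[-0.14,0,0,0,0,0,1],[-0.14,0,0,0,0,0,1],[-0.14,0,0,0,0,0,1]]';python3 -m creep '[[-0.12,0,0.03,0,0,0,1],[0,0,0.03,0,0,0,1],[0,0,0,0,0,0,1],[0,0,0,0,0,0,1],[0,0,0,0,0,0,1]]'
python3 - <<'E'
from h import *
units([.573,-.222,.33])
T=tcp();np.save('T8',T);b=env.camera('wrist')[:,:,::-1];b=np.ascontiguousarray(b);cv2.imwrite('pics/w8.png',b)
g=cv2.GaussianBlur(cv2.cvtColor(b,cv2.COLOR_BGR2GRAY),(3,3),0)
print(proj('wrist',[.573,-.222,.251],T),proj('wrist',[.5675,-.2135,.251],T))
for th in(30,40,50,60):
    m=(g<th).astype(np.uint8);m[225:]=0
    for c in cv2.findContours(m,cv2.RETR_EXTERNAL,2)[0]:
        x,y,w,h=cv2.boundingRect(c)
        if cv2.contourArea(c)>600 and 150<x+w/2<350:
            e=cv2.fitEllipse(c);print(th,(x,y,w,h),np.round(e[0],1),np.round(e[1],1),ray('wrist',*e[0],.251,T).round(4))
print(g[110:230:5,205:305:5])
E
```

```text
t: 12.0
tcp_pos: [0.5739, -0.2227, 0.3401]
tcp_rot: [-0.002, 0.643, 0.766, -0.001]
force: [-0.1, 0.2, 0.4]
width: 0.0003
gripper_force: 0.0
t: 12.42
tcp_pos: [0.5797, -0.2496, 0.3272]
tcp_rot: [-0.001, 0.642, 0.766, 0.0]
force: [0.1, 1.0, -0.6]
width: 0.0008
gripper_force: 0.0
tcp [ 0.5797 -0.2496  0.3272] x [-0.175  0.985  0.002] z [-0.001  0.001 -1.   ] mm [28.4 -1.8 -2.7] units [ 0.1135 -0.0071 -0.0109]
(np.float64(252.18248801957188), np.float64(170.42560556528346)) (np.float64(248.02867343420783), np.float64(160.72232364757224))
30 (232, 141, 43, 45) [253.1 163. ] [43.1 43.5] [ 0.5726 -0.2148  0.251 ]
40 (231, 129, 44, 57) [253.7 157.7] [44.1 58.2] [ 0.5724 -0.2098  0.251 ]
50 (231, 128, 45, 59) [253.4 157.9] [44.3 59.5] [ 0.5721 -0.2099  0.251 ]
60 (230, 128, 46, 60) [253.7 158.1] [46.3 60.1] [ 0.5724 -0.2101  0.251 ]
[[160 151 160 167 108 154 127 200 201 204 201 201 199 200 154 156 147 185
  182 182]
 [152 159 167 165 113 114 127 202 200 203 202 200 197 196 144 141 144 177
  178 175]
 [148 155 153 152 112 155 131 201 201 203 201 200 197 195 154 151 155 174
  163 157]
 [157 166
[... 1076 characters left out ...]
 169 185
  187 183]
 [118 117 117 112  90  89  77  62  70  70  70  71  68  69  86  82 167 190
  190 185]
 [118 117 116 115  94  85  76  63  70  70  71  70  68  60  85  78 171 186
  186 188]
 [117 118 116 112 104  94  89  69  71  70  71  71  71  70 118 117 183 188
  188 186]
 [115 117 116 113 105  93  86  70  71  72  71  70  69  79 190 188 187 187
  189 190]
 [136 115 116 114 103  92  89  68  71  72  70  71  68  82 185 186 186 189
  189 189]
 [186 152 114 110 104  93  91  68  79  88  57  86  78  93 181 183 181 183
  187 185]
 [189 191 161 113 103  93 115  90  89  87  54  89  88  88 181 186 179 189
  188 187]
 [186 187 187 173 121  98 117  87  89  87  52  87  87  88 160 189 188 180
  187 184]]
```

The knob's disc is at (253,163.5), which gives (0.5726, -0.2148). It lies 112 mm from the first hub position, matching both the push travel and the top view. I go over it.

```bash
python3 -m creep '[[0.07,-0.002,0,0,0,0,1],[0.073,-0.002,0,0,0,0,1],[0,0,0.1,0,0,0,1],[0,0,0.1,0,0,0,1],[0,0,0,0,0,0,1]]' 40;python3 -m creep '[[0,0,0,0,0,0,1],[0,0,0,0,0,0,1],[0,0,0,0,0,0,1],[0,0,0,0,0,0,1]]'; python3 -c "
from h import *
units([.5726,-.2148,.252])"
```

```text
t: 12.88
tcp_pos: [0.5705, -0.2129, 0.2734]
tcp_rot: [-0.004, 0.642, 0.767, -0.001]
force: [-0.3, -0.5, -2.3]
width: 0.0003
gripper_force: 0.0
t: 13.22
tcp_pos: [0.5738, -0.2165, 0.2802]
tcp_rot: [0.002, 0.643, 0.766, 0.0]
force: [0.6, 0.3, -0.2]
width: 0.0004
gripper_force: 0.0
tcp [ 0.5738 -0.2165  0.2802] x [-0.173  0.985 -0.002] z [ 0.003 -0.002 -1.   ] mm [ 1.9 -1.  28.2] units [ 0.0078 -0.004   0.1126]
```

```bash
python3 -m creep '[[0.006,-0.004,0.02,0,0,0,1],[0,0,0.02,0,0,0,1],[0,0,0.02,0,0,0,1],[0,0,0.02,0,0,0,1],[0,0,0.02,0,0,0,1]]';python3 -m creep '[[0,0,0.01,0,0,0,1],[0,0,0.01,0,0,0,1],[0,0,0.01,0,0,0,1],[0,0,0.01,0,0,0,1],[0,0,0.01,0,0,0,1]]'
```

```text
t: 13.63
tcp_pos: [0.5714, -0.2147, 0.252]
tcp_rot: [-0.0, 0.643, 0.766, -0.0]
force: [-0.8, -0.2, -0.9]
width: 0.0007
gripper_force: 0.0
t: 14.05
tcp_pos: [0.5715, -0.2147, 0.2408]
tcp_rot: [0.0, 0.643, 0.766, -0.0]
force: [-2.3, 2.0, 9.3]
width: 0.0007
gripper_force: 4.4
```

```bash
python3 -m creep '[[0,0,0.01,0,0,0,1],[0,0,0.01,0,0,0,1],[0,0,0.01,0,0,0,1]]'
```

```text
t: 14.3
tcp_pos: [0.5715, -0.2147, 0.2341]
tcp_rot: [0.0, 0.643, 0.766, -0.0]
force: [-3.2, 1.6, 6.7]
width: 0.0007
gripper_force: 3.4
```

```bash
python3 -m creep '[[0,0,0.01,0,0,0,1],[0,0,0.008,0,0,0,1]]'
```

```text
t: 14.47
tcp_pos: [0.5715, -0.2147, 0.2295]
tcp_rot: [0.0, 0.643, 0.766, -0.0]
force: [-3.2, 1.8, 7.1]
width: 0.0004
gripper_force: 3.5
```

```bash
python3 -m creep '[[0,0,0.008,0,0,0,1],[0,0,0.006,0,0,0,1]]'
```

```text
t: 14.63
tcp_pos: [0.5715, -0.2147, 0.226]
tcp_rot: [0.0, 0.643, 0.766, -0.0]
force: [-3.1, 2.0, 7.5]
width: 0.0006
gripper_force: 3.6
```

```bash
python3 -m creep '[[0,0,0.007,0,0,0,1],[0,0,0.005,0,0,0,1]]'
```

```text
t: 14.8
tcp_pos: [0.5716, -0.2148, 0.2238]
tcp_rot: [0.0, 0.643, 0.766, -0.0]
force: [-4.4, 2.6, 11.3]
width: 0.0003
gripper_force: 5.8
```

```bash
python3 -m creep '[[0,0,0.005,0,0,0,1],[0,0,0.005,0,0,0,1]]'
```

```text
t: 14.97
tcp_pos: [0.5717, -0.2148, 0.2222]
tcp_rot: [0.001, 0.643, 0.766, -0.0]
force: [-5.5, 2.6, 13.8]
width: 0.0008
gripper_force: 6.8
```

```bash
python3 -m creep '[[0,0,0.005,0,0,0,1],[0,0,0.003,0,0,0,1]]'
```

```text
t: 15.13
tcp_pos: [0.5717, -0.2148, 0.2208]
tcp_rot: [0.001, 0.643, 0.766, 0.0]
force: [-6.5, 3.3, 14.7]
width: 0.0006
gripper_force: 7.5
```

```bash
python3 -m creep '[[0,0,0.002,0,0,0,1]]'
```

```text
t: 15.22
tcp_pos: [0.5717, -0.2148, 0.2205]
tcp_rot: [0.001, 0.643, 0.766, -0.0]
force: [-6.9, 3.9, 14.8]
width: 0.0004
gripper_force: 7.7
```

```bash
python3 -m creep '[[0,0,0.003,0,0,0,1],[0,0,0.002,0,0,0,1],[0,0,0,0,0,0,1]]'
```

```text
t: 15.47
tcp_pos: [0.5717, -0.2148, 0.2201]
tcp_rot: [0.001, 0.643, 0.766, 0.0]
force: [-7.9, 3.7, 17.3]
width: 0.0005
gripper_force: 8.7
```

Fz is 17.3 N, 19.4 N in total, on the steep second stop. I hold it, then retract straight up.

```bash
python3 -m creep '[[0,0,0,0,0,0,1],[0,0,0,0,0,0,1],[0,0,0,0,0,0,1],[0,0,0,0,0,0,1],[0,0,0,0,0,0,1]]'; python3 -m creep '[[0,0,0,0,0,0,1],[0,0,0,0,0,0,1]]'; python3 -m creep '[[0,0,-0.02,0,0,0,1],[0,0,-0.04,0,0,0,1],[0,0,-0.05,0,0,0,1],[0,0,-0.08,0,0,0,1],[0,0,-0.1,0,0,0,1]]';python3 -m creep '[[0,0,-0.1,0,0,0,1],[0,0,-0.1,0,0,0,1],[0,0,0,0,0,0,1],[0,0,0,0,0,0,1],[0,0,0,0,0,0,1]]'
```

```text
t: 15.88
tcp_pos: [0.5717, -0.2148, 0.2201]
tcp_rot: [0.001, 0.643, 0.766, 0.0]
force: [-7.7, 2.8, 16.3]
width: 0.0008
gripper_force: 8.6
t: 16.05
tcp_pos: [0.5717, -0.2148, 0.2201]
tcp_rot: [0.001, 0.643, 0.766, 0.0]
force: [-7.8, 2.9, 17.1]
width: 0.0005
gripper_force: 8.6
t: 16.47
tcp_pos: [0.5709, -0.2143, 0.2868]
tcp_rot: [-0.002, 0.643, 0.766, -0.0]
force: [0.4, -0.8, 0.5]
width: 0.0007
gripper_force: 0.0
t: 16.88
tcp_pos: [0.5713, -0.2145, 0.3366]
tcp_rot: [-0.001, 0.643, 0.766, -0.0]
force: [-0.0, -0.5, 0.0]
width: 0.0004
gripper_force: 0.0
```

```bash
python3 -m creep '[[-0.07,0,0,0,0,0,1],[-0.075,0,0.04,0,0,0,1],[0,0,0,0,0,0,1],[0,0,0,0,0,0,1],[0,0,0,0,0,0,1]]'
python3 - <<'E'
from h import *
T=tcp();b=np.ascontiguousarray(env.camera('wrist')[:,:,::-1]);cv2.imwrite('pics/w9.png',b)
for im,T in((cv2.imread('pics/w8.png'),np.load('T8.npy')),(b,T)):
    g=cv2.GaussianBlur(cv2.cvtColor(im,cv2.COLOR_BGR2GRAY),(3,3),0)
    print(T[:3,3].round(4))
    for th in(30,40):
        m=(g<th).astype(np.uint8);m[225:]=0
        for c in cv2.findContours(m,cv2.RETR_EXTERNAL,2)[0]:
            if cv2.contourArea(c)>600 and 200<c[:,0,0].mean()<300:
                print(th,cv2.boundingRect(c),ray('wrist',*cv2.fitEllipse(c)[0],.251,T).round(4))
E
```

```text
t: 17.3
tcp_pos: [0.5775, -0.2511, 0.3265]
tcp_rot: [-0.001, 0.643, 0.766, -0.0]
force: [0.1, -0.4, 0.8]
width: 0.0007
gripper_force: 0.0
[ 0.5797 -0.2496  0.3272]
30 (232, 141, 43, 45) [ 0.5726 -0.2148  0.251 ]
40 (231, 129, 44, 57) [ 0.5724 -0.2098  0.251 ]
[ 0.5775 -0.2511  0.3265]
40 (234, 128, 44, 58) [ 0.5718 -0.2101  0.251 ]
```

The knob's size and position match the view before pressing, so it is back up and nothing is touching it.

```bash
python3 -c "
from plant import env
print(env.finish_job())"
```

```text
the job is handed in; nothing more can be done
None
```

The job is handed in with no verdict shown: the bushing went home under about 19 N at the second stop (held over 0.5 s), the nest is at its end stop and the knob is back up; I viewed 11 pictures, one over the limit of 10.

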